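# Bring the spray bottle round to the labelling pointer

### The job

On the counter stands a round turntable with six upright push pegs round its rim. With a fingertip or the outside of the fingers, gently push the rim round by its pegs, either way, until the small trigger-spray bottle riding on it stands right at the arrow-headed pointer of the turntable's base, and leave the turntable standing still there. Never touch, lift or tip the four containers on the turntable, let them simply ride along, and leave everything else on the counter where it is.

Things in the scene. Friction and masses are not known exactly. Their poses are not given: they have to be found in the camera images.
- stand: the turntable's fixed base, black, with a black pointer: a flat bar that reaches out from under the disc along the base's own -x axis to 255 mm from the turntable's axis and carries an arrow head pointing inwards at the disc (162 to 210 mm from the axis, 59 mm wide, 12 mm high). It does not turn. Origin on the turntable's vertical axis at counter height; z up; pointer line: from the origin along -x.
- disc (a joint): angle (rad) of the turning disc relative to the base, growing counter-clockwise seen from above, no end stops; at 0 one push peg lies along the base's +x axis. Light friction (0.08 N m plus 0.1 N m s/rad of damping): it stops as soon as it is no longer pushed.
- disc_mid (a point): centre of the turning disc's top face, on the axis; +x points at a push peg. Bare aluminium disc 300 mm across, top face 32 mm above the counter, a hub 24 mm across and 10 mm high in the middle. Six upright steel push pegs, 16 mm across, stand on it 138 mm from the axis, 60 degrees apart, their tops 34 mm above the disc.
- sprayer_mid (a point): the small trigger-spray bottle, loose, standing on the disc about 70 mm from the axis: the only one on the disc with a trigger head. Blue bottle 50 mm across, narrowing to a neck, with a black trigger head on top; 151 mm tall in all, the head reaching 41 mm to one side. The point lies on its axis, 60 mm above its foot.
- roll_mid (a point): roll of labels, loose, standing on the disc, 56 mm across, 50 mm high; the point is its centre
- refill_mid (a point): blue refill bottle with a black screw cap, loose, standing on the disc, 48 mm across, 80 mm high; the point is its centre
- jar_mid (a point): low white jar with a black lid, loose, standing on the disc, 54 mm across, 60 mm high; the point is its centre
- sprayer: the same small spray bottle again: origin at the centre of its foot
- roll: the same roll of labels: origin at the centre of its foot
- refill: the same refill bottle: origin at the centre of its foot
- jar: the same jar: origin at the centre of its foot
- bigspray_a: bystander: large trigger-spray bottle on the counter, 76 mm across, 230 mm tall; origin at its foot
- bigspray_b: bystander: a second large trigger-spray bottle on the counter, the same size; origin at its foot
- roll_b: bystander: large roll of labels on the counter, 72 mm across, 55 mm high; origin at its foot
- roll_c: bystander: another large roll of labels on the counter, the same size; origin at its foot
- carton: bystander: cardboard carton 100 x 70 x 60 mm on the counter; origin at the centre of its underside
Mind the look-alikes: they are no part of the job. What is shaped like the jar but turquoise or yellow is not meant.

How it is judged:
By the outcome, as a careful person would: the job done as asked, in the order asked, and still so for the second after the job is handed in, with the robot touching nothing.
It also fails if it takes over 48 s, if anything falls off the work surface, if the arm or the gripper's body presses on something with over 40 N, if the wrist force passes 120 N, or if a joint passes its speed limit or range.

### The arm

A 6-joint arm with a two-finger parallel gripper is mounted at the origin on the work surface. World frame = base frame: x ahead of the robot, y to its left, z up, the work surface at z = 0. Lengths are in m, angles in rad, forces in N, time in s.
With the tool pointing down it reaches from about 0.375 to 0.825 m from the base axis. Payload 5.5 kg.
Tool frame: the origin (TCP) lies midway between the tips of the shut fingers; the grasp point (between the pads) lies 19 mm behind it; z points along the fingers, y is the direction in which the jaws open and shut (so a half turn about z gives the same grasp; the last joint's range is limited). The gripper opens to 85 mm and grips with 20 to 120 N. Pads are 22 mm wide; open, the fingers measure 114 mm over their backs; the gripper's body (76 mm by 85 mm) begins 54 mm behind the grasp point. The pads swing forward as they close: fully open they stand 13 mm farther back than shut.
Start: joints at [1.283, 0.314, -0.047, 1.21, 0, 1.571], TCP at [0.17, 0.575, 0.231] pointing down, gripper open.
Joint ranges: [-2.67, 2.67], [-0.69, 1.73], [-1.03, 1.25], [-2.08, 2.16], [-1.42, 1.45], [-3.14, 3.14]. Speed limits (rad/s): [2.39, 2.39, 3.01, 3.14, 3.14, 3.14].

### API

Orientations are given as [roll, pitch, yaw] about the fixed x, y, z axes, in that order (R = Rz(yaw) Ry(pitch) Rx(roll)).
In Python, from bench import bot, viewer gives the robot as it stands. The module is installed in compiled form; this text tells all that it offers.
- The arm moves only by the shell command python3 -m crank 'ROWS'. ROWS is JSON, a list of rows, each a list of 7 numbers: the shift along the tool's x, y, z in units of 30 mm (1.0 is 30 mm), then the turn, a rotation vector about the tool's x, y, z in units of 5 degrees (1.0 is 5 degrees), then the opening, from 0 (shut) to 1 (fully open). In form: [[x, y, z, wx, wy, wz, jaw], ...]. A call has 1 to 10 rows; each row is the pose to reach, as a shift and turn from the pose commanded when the call began, along the tool's axes at that moment; what a row does not reach only later rows make up. A row lasts 1/8 s, in which the tool goes at most 62.5 mm and 10.7 degrees, less where a joint would pass 70% of its speed; a pose out of reach is approached as far as the arm can. A call with a gripper value outside its range is refused whole. The fingers move at their own pace and stop on an object; the grip force is fixed at half the most. Time passes only in rows, so rows that repeat a pose let the fingers close. It gives the time, the measured TCP pose, the force and the opening at its end, in the units of the state.
- bot.state(): the state, without advancing time (a new reading comes with each control period).
- viewer.grab_frame(name): name is "scene" or "side" or "wrist"; returns (picture, depth): 400x640x3 uint8, red, green, blue; 400x640 float32, m along the optical axis (not along the pixel's ray), 0 where there is no reading.
- viewer.get_calibration(name): a dict with "intrinsics" (3x3 intrinsics, pixels), "extrinsics" (4x4, takes a point from camera to world coordinates); the wrist camera has in their place "tool_from_camera" (4x4, takes a point from camera to tool coordinates, whose origin is the TCP and whose axes are the flange's). Camera axes: x right, y down, z forward; pixel columns grow to the right and rows downward; lengths in m; the calibration is good to about 2 mm. A picture is of the moment at which its call begins: read the wrist's pose just before it. get_calibration takes no time and is no camera call.
- bot.close_job(): hands the job in, once; it reports no verdict.
Trained networks look in the newest picture that a camera, given by its name, has taken for a name from the list of things; names that differ only in an ending like _2 or _b are one class to them, and where a whole thing is asked for, a point or a joint stands for the part that bears it (a point fixed in the world has none). Each returns a list of dicts, best first, with "p" (0 to 1); they miss things now and then, are a little off and sometimes report something else, mostly with a low value. They report only what shows in the picture. A call takes as long as a camera call. They do not tell look-alikes from the thing itself.
- viewer.outline_of(camera, label): "region" (400x640 bool, what is visible of it) and "point" ([row, column] in pixels, amid what is visible of it).
The state is a dict: "time": time; "q": joint angles; "qvel": joint speeds; "effort": joint torques, N m; "ee_pos": TCP position; "tool_rot": TCP orientation; "force": force on the tool from outside, world axes, zero at the start; "moment": the same for the moment, N m; "width": opening from 0.0 (shut) to 1.0 (fully open).
Only numpy, scipy, OpenCV 4.12 (cv2) and the standard library are available. Lean on these libraries where they do the work, as an engineer would, in place of code of your own. Each camera call takes 0.05 s, during which the arm holds its last target. There are 200 camera calls.

## Working session

There is one attempt and no reset: what is moved stays moved. The work goes in short steps, Python scripts to look and compute and a shell command to move; the robot and the scene stay as the last step left them, time stands still between calls to the robot, and variables do not carry over. Pictures are saved under pics/ and viewed, about 8 in all and at most 12, crops included, and the job is handed in when it is done.

```bash
mkdir -p pics; python3 - <<'E'
from bench import bot, viewer
import cv2, numpy as np
print(bot.state())
for n in ("scene","side"):
    p,d=viewer.grab_frame(n); cv2.imwrite(f"pics/{n}0.png",p[:,:,::-1]); np.save(f"{n}_d.npy",d)
    c=viewer.get_calibration(n); print(n,c)
    np.savez(f"{n}_c.npz",K=c["intrinsics"],T=c["extrinsics"])
E
```

```text
{'time': 0.0, 'q': array([ 1.28303335e+00,  3.14226370e-01, -4.80778520e-02,  1.21020268e+00,
       -1.51142280e-05,  1.57079411e+00]), 'qvel': array([ 0.00103047, -0.00068344, -0.0002706 ,  0.00092786, -0.00239021,
        0.00221627]), 'effort': array([-1.39620624e-04, -5.39586210e+01,  3.39754915e+01,  1.88753841e-02,
        5.46802676e-05,  5.86926177e-06]), 'ee_pos': array([0.17012488, 0.57477099, 0.2304349 ]), 'tool_rot': array([-3.13988208e+00,  1.51104112e-05,  2.85383192e+00]), 'force': array([ 0.45821529,  0.33409412, -0.1495314 ]), 'moment': array([-0.06904918,  0.03627133,  0.0069796 ]), 'width': 0.9967125232852463}
scene {'intrinsics': array([[490.70051867,   0.        , 324.52110125],
       [  0.        , 490.70051867, 195.94650241],
       [  0.        ,   0.        ,   1.        ]]), 'extrinsics': array([[ 0.764218  ,  0.4251452 , -0.48499733,  1.1089993 ],
       [ 0.6449235 , -0.49595218,  0.58146807, -0.72251428],
       [ 0.00667287, -0.75715454, -0.65320171,  0.90221848],
       [ 0.        ,  0.        ,  0.        ,  1.        ]])}
side {'intrinsics': array([[371.72351666,   0.        , 321.63964232],
       [  0.        , 371.72351666, 199.54964946],
       [  0.        ,   0.        ,   1.        ]]), 'extrinsics': array([[-0.68363878, -0.54655296,  0.48365057, -0.0863871 ],
       [-0.72960662,  0.49577409, -0.47104376,  0.5708738 ],
       [ 0.01766894, -0.67489844, -0.73769906,  0.99812075],
       [ 0.        ,  0.        ,  0.        ,  1.        ]])}
```

View pics/scene0.png

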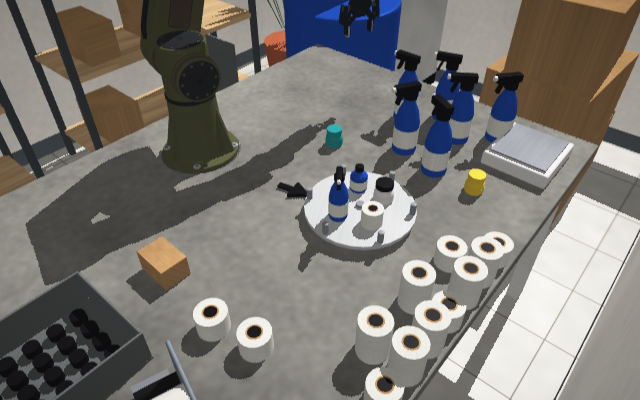

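View pics/side0.png

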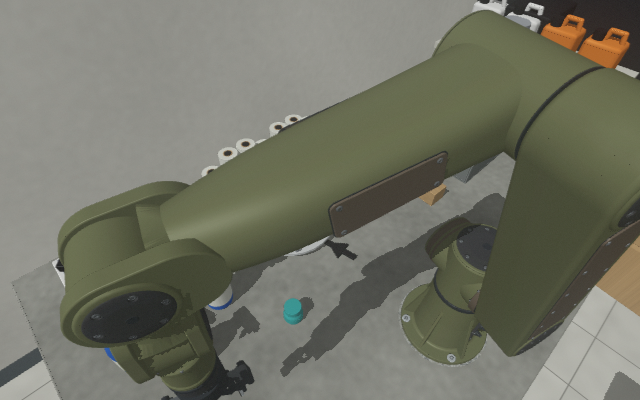

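The scene picture shows the disc around (360,208), the arrow around (293,189) and the sprayer at (339,200). In the side view the arm hides the disc. Next I'll unproject the scene picture into a top view.

```bash
cat > h.py <<'E'
import numpy as np, cv2
from scipy.optimize import least_squares
from bench import bot, viewer
def world(name):
    p,d=viewer.grab_frame(name); c=viewer.get_calibration(name); K=c["intrinsics"]; T=c["extrinsics"]
    v,u=np.indices(d.shape); P=np.stack([(u-K[0,2])/K[0,0]*d,(v-K[1,2])/K[1,1]*d,d],-1)
    W=P@T[:3,:3].T+T[:3,3]; W[d<=0]=np.nan
    return p,W,K,T
def ray(K,T,u,v,z):
    r=T[:3,:3]@np.array([(u-K[0,2])/K[0,0],(v-K[1,2])/K[1,1],1]); o=T[:3,3]
    return o+r*(z-o[2])/r[2]
def topview(p,K,T,c,z,half=.28,n=560):
    # orthographic rectification of plane z; rows = -x (up is +x), cols = -y (left is +y)
    Ti=np.linalg.inv(T); s=2*half/n; j,i=np.meshgrid(np.arange(n),np.arange(n))
    X=c[0]+half-i*s; Y=c[1]+half-j*s; Q=np.stack([X,Y,np.full_like(X,z),np.ones_like(X)],-1)@Ti.T
    return cv2.remap(p,(Q[...,0]/Q[...,2]*K[0,0]+K[0,2]).astype('f4'),(Q[...,1]/Q[...,2]*K[1,1]+K[1,2]).astype('f4'),cv2.INTER_CUBIC)
def circ(xy,r):
    return least_squares(lambda q:np.hypot(*(xy-q).T)-r,xy.mean(0),loss='soft_l1',f_scale=.002).x
E
python3 - <<'E'
from h import *
p,W,K,T=world("scene")
g=W[...,2]
reg={}
for n in ("disc","stand","sprayer","jar","refill","roll","bigspray_a","roll_b","carton"):
    for o in viewer.outline_of("scene",n)[:3]:
        m=o["region"]; w=W[m]; w=w[~np.isnan(w[:,0])]
        print(n,round(o["p"],2),o["point"],m.sum(),np.round(np.median(w,0),3),np.round(np.percentile(w[:,2],[2,98]),3))
        reg.setdefault(n,m)
c0=ray(K,T,360,208,.032)[:2]; print(c0)
near=np.hypot(W[...,0]-c0[0],W[...,1]-c0[1])<.2
m=near&(abs(g-.032)<.006)
mm=(m|(near&(g>.036))).astype('u1')
cn,_=cv2.findContours(m.astype('u1'),cv2.RETR_EXTERNAL,cv2.CHAIN_APPROX_NONE)
ct=max(cn,key=len)[:,0]; xy=W[ct[:,1],ct[:,0],:2]
c=circ(xy,.15); print("centre",c,np.median(abs(np.hypot(*(xy-c).T)-.15)),"disc z",np.median(g[m]))
r=np.hypot(W[...,0]-c[0],W[...,1]-c[1])
pg=(abs(r-.138)<.016)&(g>.045)&(g<.075)
n,lab,st,ce=cv2.connectedComponentsWithStats(pg.astype('u1'))
for k in range(1,n):
    w=np.median(W[lab==k],0); a=np.degrees(np.arctan2(w[1]-c[1],w[0]-c[0])); print("peg",st[k,4],ce[k].round(),w.round(3),a.round(1),(a%60).round(1))
for n,R,zl in (("sprayer",.025,(.04,.11)),("roll",.028,(.036,.08)),("refill",.024,(.04,.1)),("jar",.027,(.036,.09))):
    w=W[reg[n]&(g>zl[0])&(g<zl[1])&(r<.15)]
    if len(w)>10: q=circ(w[:,:2],R); print(n,q.round(4),"r",np.hypot(*(q-c)).round(4),"ang",np.degrees(np.arctan2(*(q-c)[::-1])).round(1))
for z in (.012,.066):
    im=topview(p,K,T,c,z); cv2.imwrite(f"pics/top{int(z*1000)}.png",im[:,:,::-1])
# arrow: dark pixels
dark=(p.max(2)<45)&(r>.158)&(r<.262)&(g<.022)&(g>-.01)
n,lab,st,ce=cv2.connectedComponentsWithStats(dark.astype('u1'))
for k in range(1,n):
    if st[k,4]>30: w=np.nanmean(W[lab==k],0); print("dark",st[k],w.round(3),np.degrees(np.arctan2(w[1]-c[1],w[0]-c[0])).round(1))
E
```

```text
disc 0.79 [214.4, 356.4] 4763 [0.587 0.044 0.032] [0.025 0.064]
sprayer 0.67 [200.9, 335.2] 845 [ 0.551 -0.     0.106] [0.037 0.184]
jar 0.91 [179.0, 475.5] 408 [0.749 0.36  0.044] [0.009 0.063]
jar 0.67 [189.5, 385.2] 474 [0.598 0.131 0.073] [0.039 0.095]
refill 0.87 [180.6, 359.9] 488 [0.52  0.127 0.071] [0.029 0.114]
refill 0.36 [317.2, 212.1] 1295 [ 0.549 -0.41   0.054] [0.004 0.058]
roll 0.91 [340.4, 255.1] 1348 [ 0.651 -0.386  0.054] [0.005 0.058]
roll 0.89 [319.0, 210.4] 1305 [ 0.548 -0.41   0.054] [0.003 0.058]
roll 0.65 [212.9, 371.9] 593 [0.627 0.039 0.075] [0.033 0.085]
bigspray_a 0.88 [119.0, 404.3] 1742 [0.489 0.395 0.12 ] [0.002 0.231]
bigspray_a 0.83 [142.7, 438.5] 1691 [0.617 0.362 0.117] [0.01  0.231]
bigspray_a 0.59 [317.0, 211.1] 1277 [ 0.548 -0.41   0.054] [0.003 0.058]
roll_b 0.91 [340.4, 255.1] 1348 [ 0.651 -0.386  0.054] [0.005 0.058]
roll_b 0.89 [319.0, 210.4] 1305 [ 0.548 -0.41   0.054] [0.003 0.058]
roll_b 0.65 [212.9, 371.9] 593 [0.627 0.039 0.075] [0.033 0.085]
carton 0.6 [264.3, 162.7] 1675 [ 0.35  -0.381  0.058] [0.006 0.063]
carton 0.47 [176.5, 359.5] 397 [0.521 0.125 0.078] [0.038 0.113]
[0.56546852 0.07588659]
centre [0.5598664  0.08190716] 0.018999293751277263 disc z 0.03233600390675745
peg 29 [344. 167.] [0.447 0.156 0.063] 146.8 26.8
peg 44 [392. 174.] [0.566 0.218 0.062] 87.4 27.4
peg 51 [309. 191.] [0.44  0.017 0.059] -151.7 28.3
peg 57 [413. 206.] [0.681 0.144 0.061] 27.2 27.2
peg 61 [325. 225.] [ 0.556 -0.057  0.06 ] -91.8 28.2
peg 62 [380. 234.] [0.677 0.008 0.061] -32.5 27.5
sprayer [0.5381 0.0154] r 0.07 ang -108.1
refill [0.5101 0.1394] r 0.076 ang 130.9
dark [278 183  29  15 256] [0.363 0.035 0.01 ] -166.5
```

View pics/top12.png

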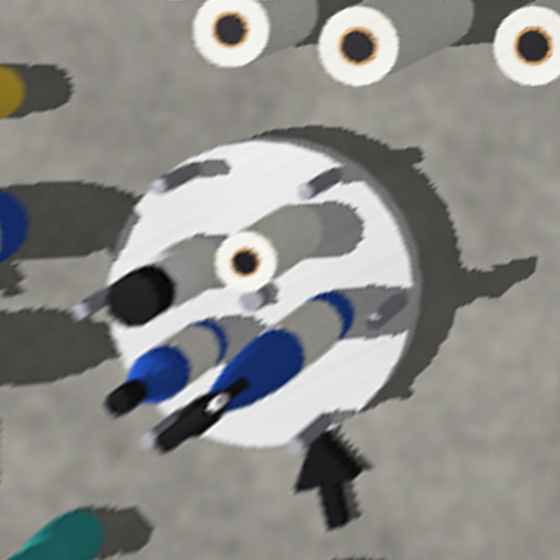

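The top view shows the arrow from its tip at (322,430) to its tail at (342,525), and the sprayer standing counter-clockwise of it. That makes it about 57° clockwise. Next: refine the angles and check how high the forearm is before choosing a peg.

```bash
cat >> h.py <<'E'
def measure(p,W,K,T,verbose=1):
    g=W[...,2]; c=np.array([.559,.083]); Ti=np.linalg.inv(T)
    r=np.hypot(W[...,0]-c[0],W[...,1]-c[1])
    n,lab,st,ce=cv2.connectedComponentsWithStats(((abs(r-.138)<.016)&(g>.040)&(g<.075)).astype('u1'))
    pts=[W[lab==k] for k in range(1,n) if st[k,4]>=20]
    def f(q):  # 6 pegs as cylinders: axis centre + phase
        a=q[2]+np.arange(6)*np.pi/3; C=q[:2]+.138*np.c_[np.cos(a),np.sin(a)]
        return np.concatenate([np.hypot(*(w[:,None,:2]-C).transpose(2,0,1)).min(1)-.008 for w in pts])
    s=least_squares(f,[*c,np.radians(27.5)] if verbose!=2 else [*c,0],loss='soft_l1',f_scale=.002)
    return s.x[:2],np.degrees(s.x[2])%60,np.median(abs(s.fun)),pts
E
python3 - <<'E'
from h import *
p,W,K,T=world("scene"); g=W[...,2]
c,ph,e,_=measure(p,W,K,T); print("c",c,"phase",ph,e)
r=np.hypot(W[...,0]-c[0],W[...,1]-c[1])
dark=(p.max(2)<45)&(r>.155)&(r<.262)&(g<.018)&(g>.008)&(W[...,0]<c[0]-.1)
w=W[dark][:,:2]; m=w.mean(0); _,_,V=np.linalg.svd(w-m); d=V[0]*np.sign(V[0]@(m-c))
print("arrow n",len(w),"mean ang",np.degrees(np.arctan2(*(m-c)[::-1])),"axis ang",np.degrees(np.arctan2(*d[::-1])),"r range",r[dark].min(),r[dark].max())
out=viewer.outline_of("scene","sprayer")[0]["region"]
for zl in ((.045,.075),(.06,.09),(.05,.11)):
    w=W[out&(g>zl[0])&(g<zl[1])&(r<.12)]; q=circ(w[:,:2],.025); print("spr",q,np.hypot(*(q-c)),np.degrees(np.arctan2(*(q-c)[::-1])),len(w))
w=W[out&(g>.165)]; print("head",w.min(0),w.max(0),w.mean(0))
j=viewer.outline_of("scene","jar"); 
p2,S,_,_=world("side")
for u,v in ((480,60),(440,110),(400,160),(340,170),(300,190),(260,200),(200,220),(130,210),(130,310),(180,370)): print((u,v),S[v,u].round(3))
E
```

```text
c [0.55769414 0.08484738] phase 27.835798490605058 0.001240082758080328
arrow n 190 mean ang -166.1452721847119 axis ang -169.24135951136162 r range 0.15879170880312174 0.2510567297066675
spr [0.53816939 0.01516665] 0.0723644968110813 -105.6530358299454 160
spr [0.53811653 0.01498498] 0.07255369368939132 -105.65451991691631 177
spr [0.53791513 0.01538711] 0.07222144975124938 -105.8944583580017 359
head [ 0.53161638 -0.01910121  0.16579173] [0.56554625 0.02074295 0.18624028] [ 0.55284138 -0.00349013  0.18029578]
(480, 60) [0.064 0.205 0.818]
(440, 110) [0.052 0.284 0.799]
(400, 160) [0.047 0.344 0.776]
(340, 170) [0.075 0.392 0.774]
(300, 190) [0.087 0.428 0.765]
(260, 200) [0.104 0.459 0.761]
(200, 220) [0.128 0.506 0.75 ]
(130, 210) [0.191 0.544 0.739]
(130, 310) [0.119 0.587 0.709]
(180, 370) [0.135 0.586 0.525]
```

The forearm runs about 0.5 m above the TCP, so it has plenty of clearance over the sprayer. I'll push the far peg at 27.8° clockwise by about 60°, starting with a high approach over the large bottles.

```bash
cat > rows.py <<'E'
import numpy as np
from bench import bot
from scipy.spatial.transform import Rotation as Ro
C=np.array([.5577,.0848])
def pose(phi,off,z,rad=.138):  # phi: peg angle deg, off: tangential distance behind peg (ccw side)
    a=np.radians(phi); u=np.array([np.cos(a),np.sin(a)]); t=np.array([-u[1],u[0]])
    return np.r_[C+rad*u+off*t,z], phi+180  # yaw: tool y = t
def rows(targets,pos=None,yaw=None):
    s=bot.state(); p0=s["ee_pos"] if pos is None else np.array(pos); R0=Ro.from_euler("xyz",[np.pi,0,s["tool_rot"][2] if yaw is None else np.radians(yaw)])
    for p,y in targets:
        d=R0.inv().apply(p-p0)/.03; w=(R0.inv()*Ro.from_euler("xyz",[np.pi,0,np.radians(y)])).as_rotvec(degrees=True)/5
        print([round(float(v),2) for v in (*d,*w)],np.round(p,3),round(y,1))
E
python3 - <<'E'
from rows import *
rows([pose(27.8,.05,.33),pose(27.8,.05,.20),pose(27.8,.05,.09),pose(27.8,.045,.046)])
E
```

```text
[-19.15, -7.61, -3.29, 0.0, 0.0, -8.86] [0.656 0.193 0.33 ] 207.8
[-19.15, -7.61, 1.04, 0.0, 0.0, -8.86] [0.656 0.193 0.2  ] 207.8
[-19.15, -7.61, 4.71, 0.0, 0.0, -8.86] [0.656 0.193 0.09 ] 207.8
[-19.27, -7.73, 6.18, 0.0, 0.0, -8.86] [0.659 0.189 0.046] 207.8
```

```bash
python3 -m crank '[[0,0,-2,0,0,0,0],[-1,-0.4,-3.3,0,0,-1,0],[-3,-1.2,-3.3,0,0,-2,0],[-5,-2,-3.3,0,0,-3,0],[-7,-2.8,-3.3,0,0,-4,0],[-9,-3.6,-3.3,0,0,-5,0],[-11,-4.4,-3.3,0,0,-6,0],[-13,-5.2,-3.3,0,0,-7,0],[-15,-6,-3.3,0,0,-8,0],[-17,-6.8,-3.3,0,0,-8.86,0]]'
python3 - <<'E'
from rows import *
rows([pose(27.8,.05,.33),pose(27.8,.05,.20),pose(27.8,.05,.09),pose(27.8,.045,.046)])
E
```

```text
time: 2.05
ee_pos: [0.5896, 0.244, 0.3305]
tool_rot: [3.141, 0.001, -2.654]
force: [0.5, 1.3, 0.1]
width: 0.0
[-1.18, -2.54, 0.02, -0.0, -0.0, 0.03] [0.656 0.193 0.33 ] 207.8
[-1.18, -2.54, 4.35, -0.0, -0.0, 0.03] [0.656 0.193 0.2  ] 207.8
[-1.18, -2.54, 8.02, -0.0, -0.0, 0.03] [0.656 0.193 0.09 ] 207.8
[-1.18, -2.7, 9.48, -0.0, -0.0, 0.03] [0.659 0.189 0.046] 207.8
```

```bash
python3 -m crank '[[-0.6,-1.3,0,0,0,0,0],[-1.18,-2.54,0,0,0,0,0],[-1.18,-2.54,0,0,0,0,0]]'
cat >> h.py <<'E'
from scipy.spatial.transform import Rotation as Ro
def wrist():
    s=bot.state(); p,d=viewer.grab_frame("wrist"); c=viewer.get_calibration("wrist"); K=c["intrinsics"]
    B=np.eye(4); B[:3,:3]=Ro.from_euler("xyz",s["tool_rot"]).as_matrix(); B[:3,3]=s["ee_pos"]; T=B@c["tool_from_camera"]
    v,u=np.indices(d.shape); P=np.stack([(u-K[0,2])/K[0,0]*d,(v-K[1,2])/K[1,1]*d,d],-1)
    W=P@T[:3,:3].T+T[:3,3]; W[d<=0]=np.nan
    return p,W,K,T
E
python3 - <<'E'
from h import *
p,W,K,T=wrist(); cv2.imwrite("pics/w1.png",p[:,:,::-1])
print(T.round(3)); c,ph,e,pts=measure(p,W,K,T); print(c,ph,e,[w.mean(0).round(3) for w in pts])
E
```

```text
time: 2.42
ee_pos: [0.6568, 0.1923, 0.329]
tool_rot: [-3.141, -0.001, -2.66]
force: [-0.8, 1.4, -0.4]
width: -0.003
[[-0.464  0.847  0.258  0.589]
 [ 0.886  0.444  0.135  0.156]
 [-0.001  0.291 -0.957  0.471]
 [ 0.     0.     0.     1.   ]]
[0.55885748 0.08319886] 27.6956941020347 0.0014248404968116466 [array([0.564, 0.22 , 0.062]), array([0.674, 0.012, 0.06 ]), array([0.679, 0.148, 0.062])]
```

View pics/w1.png

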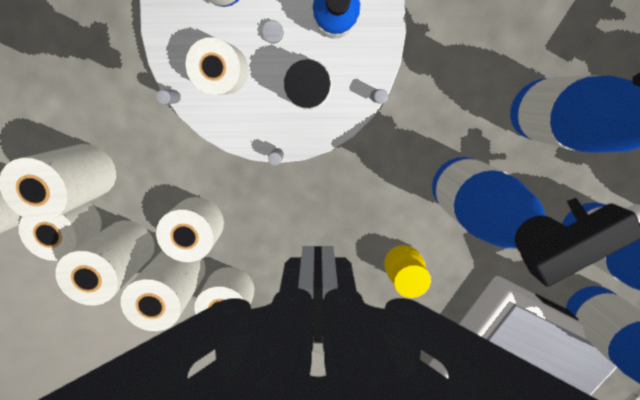

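The wrist view shows the target peg at (275,157) with free space on its counter-clockwise side, and the jar well inboard at (307,83). Both cameras agree on the centre and peg phase, so I'll descend and start the push.

```bash
python3 -m crank '[[0,0,1.9,0,0,0,0],[0,0,3.8,0,0,0,0],[0,0,5.7,0,0,0,0],[0,0,7.5,0,0,0,0],[0,-0.1,8.6,0,0,0,0],[0,-0.15,9.4,0,0,0,0],[0,-0.15,9.4,0,0,0,0]]'
python3 - <<'E'
from rows import *
import rows as r; r.C=np.array([.558,.084])
rows([pose(27.8,.032,.046)]+[pose(27.8-3*k,.0235,.046) for k in range(0,20)])
E
```

```text
time: 3.35
ee_pos: [0.6543, 0.1911, 0.0465]
tool_rot: [3.14, -0.004, -2.655]
force: [-0.1, 0.5, 0.8]
width: -0.003
[-0.09, -0.59, 0.02, -0.0, -0.0, 0.02] [0.665 0.177 0.046] 207.8
[-0.09, -0.88, 0.02, -0.0, -0.0, 0.02] [0.669 0.169 0.046] 207.8
[-0.13, -1.12, 0.02, -0.0, -0.0, 0.62] [0.673 0.163 0.046] 204.8
[-0.15, -1.36, 0.02, -0.0, -0.0, 1.22] [0.677 0.157 0.046] 201.8
[-0.16, -1.61, 0.02, -0.0, -0.0, 1.82] [0.681 0.151 0.046] 198.8
[-0.15, -1.85, 0.02, -0.0, -0.0, 2.42] [0.684 0.144 0.046] 195.8
[-0.14, -2.09, 0.02, -0.0, -0.0, 3.02] [0.687 0.137 0.046] 192.8
[-0.11, -2.34, 0.02, -0.0, -0.0, 3.62] [0.69  0.131 0.046] 189.8
[-0.07, -2.58, 0.02, -0.0, -0.0, 4.22] [0.692 0.124 0.046] 186.8
[-0.01, -2.81, 0.02, -0.0, -0.0, 4.82] [0.694 0.117 0.046] 183.8
[0.06, -3.05, 0.02, -0.0, -0.0, 5.42] [0.696 0.109 0.046] 180.8
[0.13, -3.28, 0.02, -0.0, -0.0, 6.02] [0.697 0.102 0.046] 177.8
[0.23, -3.51, 0.02, -0.0, -0.0, 6.62] [0.698 0.095 0.046] 174.8
[0.33, -3.73, 0.02, -0.0, -0.0, 7.22] [0.698 0.088 0.046] 171.8
[0.44, -3.94, 0.02, -0.0, -0.0, 7.82] [0.698 0.08  0.046] 168.8
[0.57, -4.15, 0.02, -0.0, -0.0, 8.42] [0.698 0.073 0.046] 165.8
[0.71, -4.36, 0.02, -0.0, -0.0, 9.02] [0.697 0.066 0.046] 162.8
[0.85, -4.55, 0.02, -0.0, -0.0, 9.62] [0.696 0.058 0.046] 159.8
[1.01, -4.74, 0.02, -0.0, -0.0, 10.22] [0.694 0.051 0.046] 156.8
[1.18, -4.92, 0.02, -0.0, -0.0, 10.82] [0.692 0.044 0.046] 153.8
[1.35, -5.09, 0.02, -0.0, -0.0, 11.42] [0.69  0.037 0.046] 150.8
```

```bash
python3 -m crank '[[-0.05,-0.3,0,0,0,0,0],[-0.09,-0.6,0,0,0,0,0],[-0.09,-0.8,0,0,0,0,0],[-0.11,-0.96,0,0,0,0.3,0],[-0.13,-1.12,0,0,0,0.62,0],[-0.15,-1.36,0,0,0,1.22,0],[-0.16,-1.61,0,0,0,1.82,0],[-0.15,-1.85,0,0,0,2.42,0],[-0.14,-2.09,0,0,0,3,0],[-0.14,-2.09,0,0,0,3,0]]'
python3 - <<'E'
from h import *
import rows as r
p,W,K,T=world("scene"); cv2.imwrite("pics/s2.png",p[:,:,::-1])
c,ph,e,pts=measure(p,W,K,T); print(c,ph,e)
r.C=np.array([.558,.084])
r.rows([r.pose(12.8-3*k,.0235,.046) for k in range(0,14)])
E
```

```text
time: 4.6
ee_pos: [0.6902, 0.1365, 0.0482]
tool_rot: [-3.141, -0.0, -2.919]
force: [0.7, 0.1, 0.1]
width: -0.001
[0.55797887 0.08544621] 12.31305592846894 0.0017134484474860194
[0.08, 0.04, 0.07, 0.0, -0.0, 0.0] [0.687 0.137 0.046] 192.8
[0.05, -0.2, 0.07, -0.0, -0.0, 0.6] [0.69  0.131 0.046] 189.8
[0.02, -0.44, 0.07, 0.0, -0.0, 1.2] [0.692 0.124 0.046] 186.8
[0.02, -0.69, 0.07, -0.0, -0.0, 1.8] [0.694 0.117 0.046] 183.8
[0.02, -0.93, 0.07, 0.0, -0.0, 2.4] [0.696 0.109 0.046] 180.8
[0.04, -1.18, 0.07, 0.0, -0.0, 3.0] [0.697 0.102 0.046] 177.8
[0.06, -1.42, 0.07, 0.0, -0.0, 3.6] [0.698 0.095 0.046] 174.8
[0.11, -1.66, 0.07, 0.0, -0.0, 4.2] [0.698 0.088 0.046] 171.8
[0.16, -1.9, 0.07, 0.0, -0.0, 4.8] [0.698 0.08  0.046] 168.8
[0.23, -2.13, 0.07, 0.0, -0.0, 5.4] [0.698 0.073 0.046] 165.8
[0.31, -2.36, 0.07, -0.0, -0.0, 6.0] [0.697 0.066 0.046] 162.8
[0.4, -2.59, 0.07, 0.0, -0.0, 6.6] [0.696 0.058 0.046] 159.8
[0.5, -2.81, 0.07, -0.0, -0.0, 7.2] [0.694 0.051 0.046] 156.8
[0.61, -3.03, 0.07, 0.0, -0.0, 7.8] [0.692 0.044 0.046] 153.8
```

View pics/s2.png

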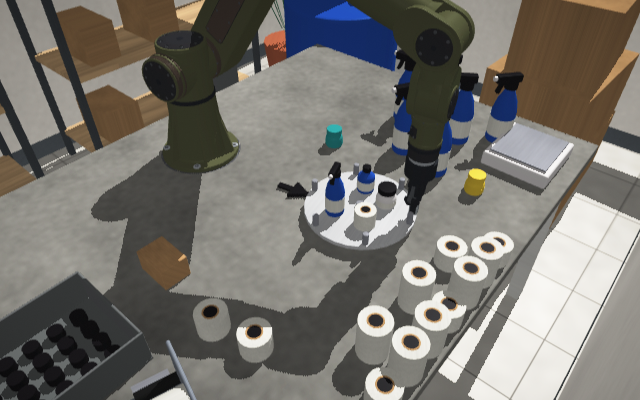

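The disc turns as expected, from 27.8° to about 12.5°. The sprayer at (335,195) rides along upright, and the wrist force is tiny. I'll continue the push.

```bash
python3 -m crank '[[0.04,-0.2,0.03,0,0,0.6,0],[0.02,-0.44,0.05,0,0,1.2,0],[0.02,-0.69,0.05,0,0,1.8,0],[0.02,-0.93,0.05,0,0,2.4,0],[0.04,-1.18,0.05,0,0,3,0],[0.06,-1.42,0.05,0,0,3.6,0],[0.11,-1.66,0.05,0,0,4.2,0],[0.16,-1.9,0.05,0,0,4.8,0],[0.23,-2.13,0.05,0,0,5.4,0],[0.23,-2.13,0.05,0,0,5.4,0]]'
python3 - <<'E'
import rows as r, numpy as np
r.C=np.array([.558,.084])
r.rows([r.pose(-14.2-2.5*k,.0235,.046) for k in range(0,9)])
E
```

```text
time: 5.9
ee_pos: [0.6973, 0.0731, 0.0468]
tool_rot: [-3.141, -0.0, 2.895]
force: [0.5, 0.2, 0.1]
width: 0.002
[-0.01, -0.0, 0.03, 0.0, -0.0, 0.01] [0.698 0.073 0.046] 165.8
[-0.04, -0.2, 0.03, -0.0, -0.0, 0.51] [0.697 0.067 0.046] 163.3
[-0.06, -0.41, 0.03, 0.0, -0.0, 1.01] [0.696 0.061 0.046] 160.8
[-0.07, -0.61, 0.03, 0.0, -0.0, 1.51] [0.695 0.055 0.046] 158.3
[-0.07, -0.81, 0.03, 0.0, -0.0, 2.01] [0.694 0.049 0.046] 155.8
[-0.07, -1.02, 0.03, 0.0, -0.0, 2.51] [0.692 0.043 0.046] 153.3
[-0.05, -1.22, 0.03, 0.0, -0.0, 3.01] [0.69  0.037 0.046] 150.8
[-0.03, -1.42, 0.03, 0.0, -0.0, 3.51] [0.688 0.031 0.046] 148.3
[0.0, -1.62, 0.03, 0.0, -0.0, 4.01] [0.685 0.026 0.046] 145.8
```

```bash
python3 -m crank '[[-0.04,-0.2,0,0,0,0.5,0],[-0.06,-0.41,0,0,0,1,0],[-0.07,-0.61,0,0,0,1.5,0],[-0.07,-0.81,0,0,0,2,0],[-0.07,-1.02,0,0,0,2.5,0],[-0.07,-1.02,0,0,0,2.5,0]]'
cat > check.py <<'E'
from h import *
p,W,K,T=world("scene"); g=W[...,2]
c,ph,e,pts=measure(p,W,K,T); print("c",c.round(4),"phase",ph.round(2),"err",e.round(4))
c=np.array([.558,.0842])
d=W[...,:2]-c; r=np.hypot(d[...,0],d[...,1]); A=np.degrees(np.arctan2(d[...,1],d[...,0]))
dark=(p.max(2)<50)&(g<.016)&(abs((A+166))<14)&(r>.15)&(r<.27)
for lo in (.004,.008,.010):
    h=dark&(g>lo)
    a=np.radians(-166); n=np.array([-np.sin(a),np.cos(a)]); u=np.array([np.cos(a),np.sin(a)])
    o=[]
    for s0,s1 in ((.165,.18),(.18,.195),(.195,.21),(.215,.25)):
        q=d[h]; s=q@u; t=q@n; k=(s>s0)&(s<s1)
        if k.sum()>5: o.append((int(k.sum()),(t[k].min()*1e3).round(1),(t[k].max()*1e3).round(1),np.degrees((t[k].min()+t[k].max())/2/((s0+s1)/2)).round(1)))
    print("arrow>",lo,o)
for oo in viewer.outline_of("scene","sprayer")[:3]:
    out=oo["region"]; res=[]
    for zl in ((.045,.08),(.06,.11)):
        w=W[out&(g>zl[0])&(g<zl[1])&(r<.12)]
        if len(w)>30:
            q=circ(w[:,:2],.025)-c; res.append((q.round(4),np.hypot(*q).round(4),np.degrees(np.arctan2(*q[::-1])).round(2),len(w)))
    if res: print("sprayer",round(oo["p"],2),res); break
im=topview(p,K,T,c,.012); cv2.imwrite("pics/top_now.png",im[:,:,::-1])
E
python3 check.py
```

```text
time: 6.65
ee_pos: [0.6919, 0.0423, 0.0468]
tool_rot: [-3.141, 0.0, 2.674]
force: [0.6, 0.4, -0.5]
width: 0.001
c [0.5629 0.0843] phase 34.66 err 0.0038
arrow> 0.004 [(28, np.float64(-16.4), np.float64(10.4), np.float64(-1.0)), (55, np.float64(-23.5), np.float64(17.0), np.float64(-1.0)), (68, np.float64(-29.2), np.float64(26.4), np.float64(-0.4)), (58, np.float64(-13.3), np.float64(5.2), np.float64(-1.0))]
arrow> 0.008 [(24, np.float64(-16.4), np.float64(7.8), np.float64(-1.4)), (50, np.float64(-23.5), np.float64(17.0), np.float64(-1.0)), (60, np.float64(-29.2), np.float64(26.4), np.float64(-0.4)), (42, np.float64(-13.1), np.float64(5.2), np.float64(-1.0))]
arrow> 0.01 [(19, np.float64(-16.4), np.float64(7.8), np.float64(-1.4)), (39, np.float64(-23.5), np.float64(17.0), np.float64(-1.0)), (53, np.float64(-29.2), np.float64(26.4), np.float64(-0.4)), (28, np.float64(-9.4), np.float64(5.2), np.float64(-0.5))]
sprayer 0.56 [(array([-0.0681, -0.0229]), np.float64(0.0718), np.float64(-161.42), 182), (array([-0.068 , -0.0224]), np.float64(0.0716), np.float64(-161.73), 302)]
```

View pics/top_now.png

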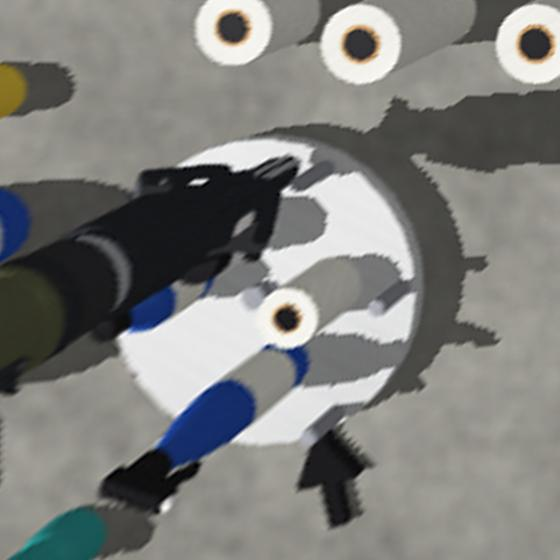

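The sprayer is at about -161.6° and the arrow at about -166.8°, so roughly 5° remain. I'll push that, back off, and recheck.

```bash
python3 -m crank '[[0,-0.13,0,0,0,0.3,0],[0.01,-0.26,0,0,0,0.66,0],[0.02,-0.4,0,0,0,1,0],[0.02,-0.4,0,0,0,1,0],[0.02,0,0,0,0,1,0],[0.02,0.6,0,0,0,1,0],[0.02,0.6,-3,0,0,1,0],[0.02,0.6,-5,0,0,1,0],[0.02,0.6,-7,0,0,1,0],[0.02,0.6,-9,0,0,1,0]]'
sed -i 's/\[\*c,np.radians(27.5)\]/[*c,np.radians(PH0)]/; s/^def measure/PH0=28.5\ndef measure/' h.py
python3 check.py
python3 - <<'E'
from h import *
p,W,K,T=wrist(); cv2.imwrite("pics/w2.png",p[:,:,::-1])
c,ph,e,pts=measure(p,W,K,T); print("wrist",c,ph,e,len(pts))
E
```

```text
time: 8.0
ee_pos: [0.6998, 0.061, 0.2991]
tool_rot: [3.141, 0.0, 2.59]
force: [0.8, -0.3, 1.0]
width: 0.003
c [0.5577 0.0845] phase 27.8 err 0.0013
arrow> 0.004 [(29, np.float64(-16.2), np.float64(9.0), np.float64(-1.2)), (54, np.float64(-25.1), np.float64(19.2), np.float64(-0.9)), (69, np.float64(-30.6), np.float64(25.6), np.float64(-0.7)), (55, np.float64(-14.2), np.float64(5.0), np.float64(-1.1))]
arrow> 0.008 [(23, np.float64(-16.2), np.float64(9.0), np.float64(-1.2)), (49, np.float64(-25.1), np.float64(19.2), np.float64(-0.9)), (61, np.float64(-30.6), np.float64(24.2), np.float64(-0.9)), (45, np.float64(-11.8), np.float64(5.0), np.float64(-0.8))]
arrow> 0.01 [(19, np.float64(-16.2), np.float64(8.2), np.float64(-1.3)), (40, np.float64(-25.1), np.float64(15.1), np.float64(-1.5)), (51, np.float64(-30.6), np.float64(20.7), np.float64(-1.4)), (29, np.float64(-10.1), np.float64(4.5), np.float64(-0.7))]
sprayer 0.93 [(array([-0.0697, -0.0174]), np.float64(0.0718), np.float64(-165.97), 170), (array([-0.07  , -0.0169]), np.float64(0.072), np.float64(-166.39), 298)]
wrist [0.55889262 0.08275736] 27.680839641088188 0.001230699135176246 3
```

View pics/w2.png

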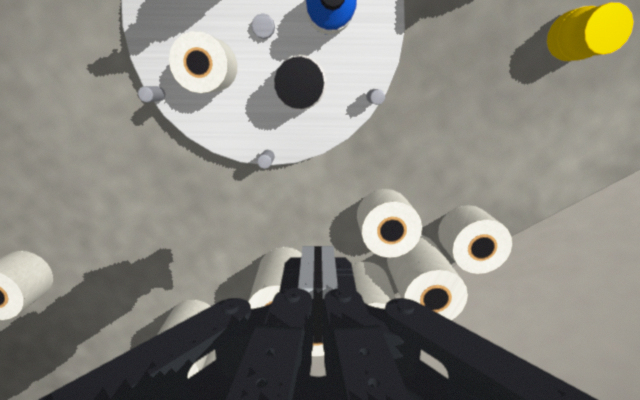

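The disc turned exactly 60°, leaving the sprayer at -166.2° against an arrow at -166.9°. I'll cross-check with the side camera.

```bash
sed 's/"scene"/"side"/g; s/top_now/top_side/' check.py > check2.py; echo 'cv2.imwrite("pics/side2.png",p[:,:,::-1])' >> check2.py; python3 check2.py
```

```text
c [0.5615 0.0848] phase 27.67 err 0.0012
arrow> 0.004 [(27, np.float64(-27.8), np.float64(13.8), np.float64(-2.1)), (43, np.float64(-32.7), np.float64(20.4), np.float64(-1.7)), (40, np.float64(-16.3), np.float64(1.7), np.float64(-1.8))]
arrow> 0.008 [(27, np.float64(-27.8), np.float64(13.8), np.float64(-2.1)), (37, np.float64(-32.6), np.float64(18.6), np.float64(-2.0)), (28, np.float64(-15.9), np.float64(0.7), np.float64(-1.9))]
arrow> 0.01 [(22, np.float64(-27.8), np.float64(4.1), np.float64(-3.6)), (25, np.float64(-32.6), np.float64(18.6), np.float64(-2.0)), (11, np.float64(-15.1), np.float64(-2.0), np.float64(-2.1))]
sprayer 0.92 [(array([-0.0667, -0.0165]), np.float64(0.0687), np.float64(-166.11), 82), (array([-0.066 , -0.0169]), np.float64(0.0681), np.float64(-165.62), 152)]
```

View pics/top_side.png

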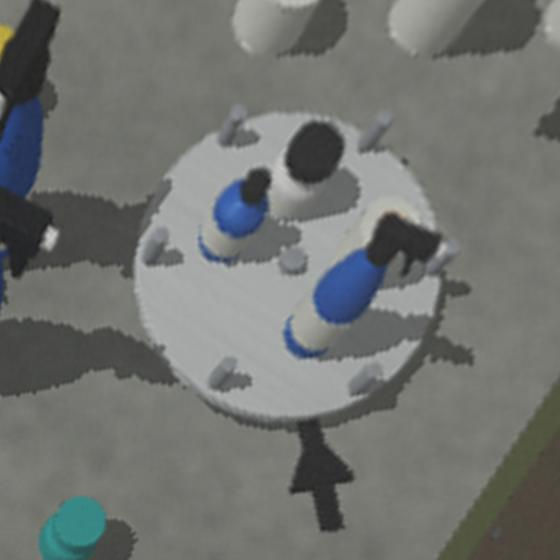

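The scene camera says 0.7° are left, the side camera about 1.9°. I'll settle it with a wrist view from above the pointer.

```bash
python3 -m crank '[[0,0,-0.6,0,0,0,0],[0.6,-0.6,-1.2,0,0,0,0],[1.6,-1.6,-1.2,0,0,0,0],[2.6,-2.6,-1.2,0,0,0,0],[3.6,-3.6,-1.2,0,0,0,0],[4.4,-4.3,-1.2,0,0,0,0],[4.4,-4.3,-1.2,0,0,0,0],[4.4,-4.3,-1.2,0,0,0,0]]'
sed 's/world("scene")/wrist()/; s/"scene"/"wrist"/g; s/top_now/top_w/; s/c=np.array(\[.558,.0842\])/pass/' check.py > check3.py; echo 'cv2.imwrite("pics/w3.png",p[:,:,::-1])' >> check3.py; python3 check3.py
```

```text
time: 9.25
ee_pos: [0.5196, 0.0193, 0.3317]
tool_rot: [-3.141, -0.001, 2.589]
force: [0.2, -0.8, 1.1]
width: 0.002
c [0.5588 0.0832] phase 27.78 err 0.001
arrow> 0.004 [(206, np.float64(-15.9), np.float64(7.2), np.float64(-1.4)), (401, np.float64(-26.1), np.float64(16.6), np.float64(-1.5)), (573, np.float64(-32.9), np.float64(23.5), np.float64(-1.3)), (367, np.float64(-13.4), np.float64(2.7), np.float64(-1.3))]
arrow> 0.008 [(203, np.float64(-15.9), np.float64(7.2), np.float64(-1.4)), (397, np.float64(-26.1), np.float64(16.5), np.float64(-1.5)), (569, np.float64(-32.9), np.float64(23.1), np.float64(-1.4)), (339, np.float64(-13.4), np.float64(2.7), np.float64(-1.3))]
arrow> 0.01 [(178, np.float64(-15.9), np.float64(7.2), np.float64(-1.4)), (367, np.float64(-26.1), np.float64(16.5), np.float64(-1.5)), (534, np.float64(-32.9), np.float64(23.1), np.float64(-1.4)), (82, np.float64(-13.4), np.float64(2.7), np.float64(-1.3))]
sprayer 0.87 [(array([-0.0694, -0.0177]), np.float64(0.0717), np.float64(-165.71), 216)]
```

View pics/w3.png

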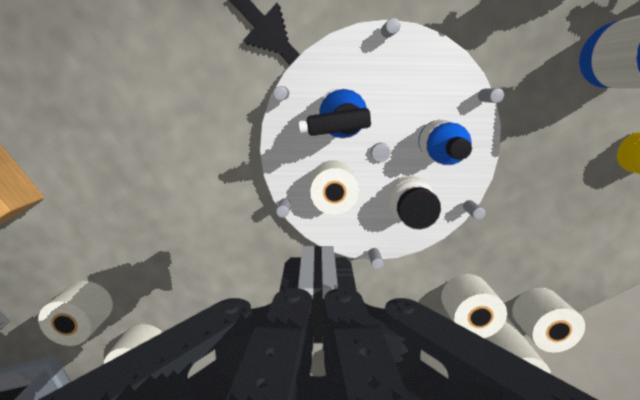

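All three cameras put the arrow slightly further clockwise; the closest, the wrist, says 1.5–1.7°. I'll go back along the same path and nudge about 1.5° more.

```bash
python3 -m crank '[[-0.8,0.8,0,0,0,0,0],[-1.8,1.8,0,0,0,0,0],[-2.8,2.8,0,0,0,0,0],[-3.8,3.8,0,0,0,0,0],[-4.4,4.3,0.4,0,0,0,0],[-4.4,4.3,1.2,0,0,0,0],[-4.4,4.3,3.2,0,0,0,0],[-4.4,4.3,5.2,0,0,0,0],[-4.4,4.3,7.2,0,0,0,0],[-4.4,4.3,7.2,0,0,0,0]]' && python3 -m crank '[[0,0,1.6,0,0,0,0],[0,0,3,0,0,0,0],[0,0,3,0,0,0,0],[-0.05,-0.6,3,0,0,0,0],[-0.08,-0.9,3,0,0,0,0],[-0.09,-1.0,3,0,0,0,0],[-0.09,-1.06,3,0,0,0,0],[-0.09,-1.12,3,0,0,0,0],[-0.09,-1.12,3,0,0,0,0],[-0.05,-0.6,3,0,0,0,0]]' && python3 -m crank '[[0.05,0.5,0,0,0,0,0],[0.05,0.6,-2,0,0,0,0],[0.05,0.6,-4,0,0,0,0],[0.05,0.6,-6,0,0,0,0],[0.05,0.6,-8,0,0,0,0],[0.05,0.6,-10.2,0,0,0,0],[1.6,-1,-10.2,0,0,0,0],[3,-2.4,-10.2,0,0,0,0],[4.4,-3.7,-10.2,0,0,0,0],[4.4,-3.7,-10.2,0,0,0,0]]'
sed -i 's/PH0=28.5/PH0=26.5/' h.py
python3 check3.py; python3 check.py; python3 check2.py
```

```text
time: 10.6
ee_pos: [0.6951, 0.0593, 0.11]
tool_rot: [-3.134, -0.01, 2.589]
force: [-0.8, -0.5, 0.4]
width: -0.001
time: 11.85
ee_pos: [0.6953, 0.0425, 0.0321]
tool_rot: [3.139, 0.006, 2.587]
force: [-4.3, 0.3, 10.4]
width: -0.004
time: 13.1
ee_pos: [0.5176, 0.0177, 0.3363]
tool_rot: [3.14, 0.002, 2.588]
force: [0.2, 0.6, 0.3]
width: -0.0
c [0.5589 0.0832] phase 31.07 err 0.001
arrow> 0.004 [(203, np.float64(-18.1), np.float64(6.8), np.float64(-1.9)), (389, np.float64(-25.9), np.float64(16.3), np.float64(-1.5)), (555, np.float64(-33.1), np.float64(23.1), np.float64(-1.4)), (363, np.float64(-13.8), np.float64(2.4), np.float64(-1.4))]
arrow> 0.008 [(201, np.float64(-18.1), np.float64(6.8), np.float64(-1.9)), (384, np.float64(-25.9), np.float64(16.3), np.float64(-1.5)), (553, np.float64(-33.1), np.float64(23.1), np.float64(-1.4)), (337, np.float64(-13.8), np.float64(2.4), np.float64(-1.4))]
arrow> 0.01 [(181, np.float64(-18.1), np.float64(6.8), np.float64(-1.9)), (365, np.float64(-25.9), np.float64(16.2), np.float64(-1.5)), (507, np.float64(-32.8), np.float64(23.0), np.float64(-1.4)), (8
[... 910 characters left out ...]
t64(-11.0), np.float64(6.8), np.float64(-0.5))]
sprayer 0.65 [(array([-0.0687, -0.0214]), np.float64(0.0719), np.float64(-162.68), 180), (array([-0.0689, -0.0212]), np.float64(0.0721), np.float64(-162.9), 296)]
c [0.5616 0.0851] phase 31.09 err 0.0012
arrow> 0.004 [(15, np.float64(-32.8), np.float64(18.7), np.float64(-2.0)), (14, np.float64(-14.2), np.float64(-0.6), np.float64(-1.8))]
arrow> 0.008 [(11, np.float64(-32.8), np.float64(18.7), np.float64(-2.0)), (8, np.float64(-13.8), np.float64(-0.6), np.float64(-1.8))]
arrow> 0.01 []
sprayer 0.97 [(array([-0.0658, -0.0198]), np.float64(0.0687), np.float64(-163.25), 94), (array([-0.0652, -0.0202]), np.float64(0.0683), np.float64(-162.79), 157)]
```

View pics/w3.png

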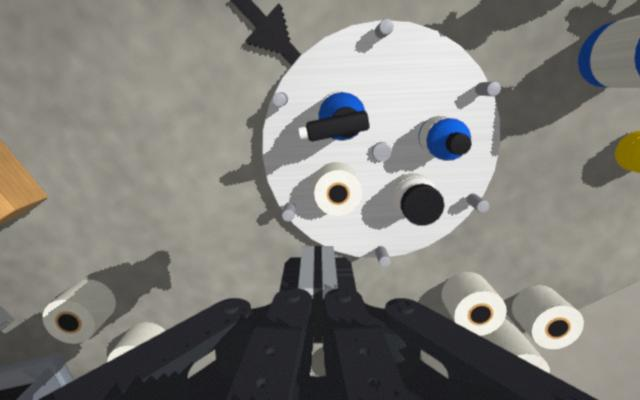

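The last descent went too low, to z = 0.032 instead of 0.046, because the earlier lift had been cut short. The tip brushed the disc with about 10 N and dragged it back 3.3°. The containers still stand undisturbed. I'll redo it with heights computed from the measured pose.

```bash
python3 - <<'E'
import rows as r, numpy as np
r.C=np.array([.558,.084])
T=lambda phi,o,z:(r.pose(phi,o,z)[0],r.pose(-31.7,o,z)[1])
r.rows([T(-28.9,.045,.336),T(-28.9,.045,.12),T(-28.9,.045,.049)])
E
```

```text
[-4.39, 4.2, -0.09, 0.0, -0.0, 0.01] [0.701 0.057 0.336] 148.3
[-4.39, 4.2, 7.11, 0.0, -0.0, 0.01] [0.701 0.057 0.12 ] 148.3
[-4.39, 4.2, 9.48, 0.0, -0.0, 0.01] [0.701 0.057 0.049] 148.3
```

```bash
python3 -m crank '[[-1,1,0,0,0,0,0],[-2.2,2.1,0,0,0,0,0],[-3.4,3.3,0,0,0,0,0],[-4.39,4.2,0,0,0,0,0],[-4.39,4.2,1.6,0,0,0,0],[-4.39,4.2,3.2,0,0,0,0],[-4.39,4.2,4.8,0,0,0,0],[-4.39,4.2,6.2,0,0,0,0],[-4.39,4.2,7,0,0,0,0],[-4.39,4.2,7,0,0,0,0]]'
python3 -m crank '[[0,0,0,0,0,0,0],[0,0,0,0,0,0,0]]'
python3 - <<'E'
import rows as r, numpy as np
r.C=np.array([.558,.084])
T=lambda phi,o,z:(r.pose(phi,o,z)[0],r.pose(-31.7,o,z)[1])
r.rows([T(-28.9,.045,.05),T(-28.9,.03,.05),T(-28.9,.0235,.05),T(-30.5,.0235,.05),T(-32,.0235,.05),T(-33.2,.0235,.05)])
E
```

```text
time: 14.65
ee_pos: [0.6977, 0.0564, 0.1195]
tool_rot: [-3.138, -0.004, 2.589]
force: [-0.0, 0.7, 0.1]
width: 0.001
time: 14.9
ee_pos: [0.7004, 0.0564, 0.1245]
tool_rot: [3.14, 0.002, 2.589]
force: [-0.1, 0.7, -0.5]
width: -0.003
[0.0, 0.01, 2.48, 0.0, -0.0, 0.0] [0.701 0.057 0.05 ] 148.3
[-0.02, -0.49, 2.48, 0.0, -0.0, 0.0] [0.693 0.044 0.05 ] 148.3
[-0.03, -0.7, 2.48, 0.0, -0.0, 0.0] [0.69  0.038 0.05 ] 148.3
[-0.06, -0.83, 2.48, 0.0, -0.0, 0.0] [0.689 0.034 0.05 ] 148.3
[-0.08, -0.95, 2.48, 0.0, -0.0, 0.0] [0.687 0.031 0.05 ] 148.3
[-0.1, -1.05, 2.48, 0.0, -0.0, 0.0] [0.686 0.028 0.05 ] 148.3
```

```bash
python3 -m crank '[[0,0,1.2,0,0,0,0],[0,0,2.2,0,0,0,0],[0,0,2.45,0,0,0,0],[0,0,2.45,0,0,0,0]]'
python3 -m crank '[[-0.02,-0.45,0,0,0,0,0],[-0.03,-0.7,0,0,0,0,0],[-0.06,-0.83,0,0,0,0,0],[-0.08,-0.95,0,0,0,0,0],[-0.1,-1.05,0,0,0,0,0],[-0.1,-1.05,0,0,0,0,0],[-0.1,-0.8,0,0,0,0,0],[0,0,0,0,0,0,0],[0,0,-1.5,0,0,0,0],[0,0,-3,0,0,0,0]]'
python3 -m crank '[[0,0,-1.8,0,0,0,0],[0,0,-3.6,0,0,0,0],[0,0,-5.2,0,0,0,0],[0,0,-6.6,0,0,0,0],[0.6,-0.6,-6.6,0,0,0,0],[1.8,-1.7,-6.6,0,0,0,0],[3,-2.9,-6.6,0,0,0,0],[4.39,-4.2,-6.6,0,0,0,0],[4.39,-4.2,-6.6,0,0,0,0],[4.39,-4.2,-6.6,0,0,0,0]]'
python3 check3.py; python3 check.py
```

```text
time: 15.4
ee_pos: [0.6995, 0.0563, 0.0501]
tool_rot: [3.141, 0.001, 2.589]
force: [0.1, 0.2, 0.6]
width: 0.002
time: 16.65
ee_pos: [0.6992, 0.0585, 0.1395]
tool_rot: [-3.141, -0.001, 2.59]
force: [0.4, 0.3, 0.2]
width: 0.003
time: 17.9
ee_pos: [0.5219, 0.0192, 0.3381]
tool_rot: [3.14, 0.002, 2.589]
force: [-0.1, 0.2, 0.5]
width: -0.002
c [0.5589 0.0832] phase 26.15 err 0.0011
arrow> 0.004 [(198, np.float64(-15.9), np.float64(7.4), np.float64(-1.4)), (391, np.float64(-25.4), np.float64(16.1), np.float64(-1.4)), (556, np.float64(-33.3), np.float64(23.8), np.float64(-1.3)), (323, np.float64(-13.4), np.float64(2.8), np.float64(-1.3))]
arrow> 0.008 [(197, np.float64(-15.9), np.float64(7.4), np.float64(-1.4)), (387, np.float64(-25.4), np.float64(15.9), np.float64(-1.5)), (552, np.float64(-33.3), np.float64(22.8), np.float64(-1.5)), (301, np.float64(-13.4), np.float64(2.8), np.float64(-1.3))]
arrow> 0.01 [(176, np.float64(-15.9), np.float64(7.4), np.float64(-1.4)), (358, np.float64(-25.4), np.float64(15.9), np.float64(-1.5)), (508, np.float64(-33.3), np.float64(22.8), np.float64(-1.5)), (7
[... 418 characters left out ...]
(5.5), np.float64(-0.8))]
arrow> 0.008 [(24, np.float64(-14.9), np.float64(9.9), np.float64(-0.8)), (50, np.float64(-25.3), np.float64(16.5), np.float64(-1.4)), (60, np.float64(-28.9), np.float64(24.0), np.float64(-0.7)), (41, np.float64(-12.4), np.float64(5.5), np.float64(-0.8))]
arrow> 0.01 [(22, np.float64(-14.9), np.float64(9.9), np.float64(-0.8)), (45, np.float64(-25.3), np.float64(16.5), np.float64(-1.4)), (51, np.float64(-28.1), np.float64(24.0), np.float64(-0.6)), (24, np.float64(-10.5), np.float64(5.5), np.float64(-0.6))]
sprayer 0.78 [(array([-0.0702, -0.0153]), np.float64(0.0719), np.float64(-167.69), 177), (array([-0.0428, -0.0485]), np.float64(0.0647), np.float64(-131.44), 296)]
```

Now the sprayer is at -167.5° and the arrow at -167.4° in the wrist view. In the scene view it's -167.7° against -167°. The arm is clear of everything, so I'm handing in.

```bash
python3 -c "
from bench import bot
print(bot.close_job())"
```

```text
the job is handed in; nothing more can be done
None
```

The spray bottle now stands at the pointer, and the job was handed in at about 18 s of the 48 s allowed. I pushed a far-side peg clockwise with the shut fingers, turning the disc about 61.6° in total.

**Last checks:**

| Camera | Bottle | Arrow | Difference |
|---|---|---|---|
| Wrist | -167.5° | about -167.4° | about 0.1° |
| Scene | -167.7° | about -167° | within about 1° |

- **Scene camera outlier:** a second scene fit over a different height band gave -131°. I discounted it because its radius was wrong and every other reading disagreed.
- **Side camera:** it put the arrow at about -168° earlier. I did not repeat that check after the final nudge.

**A mistake on the way:** one corrective descent went too low, and the fingertip touched the bare disc with about 10 N. That dragged the disc back 3.3°, and I then pushed it forward again.

The containers kept their places on the disc in every picture. I took no picture to look at after the final nudge; that last check was by measurement only. The gripper was about 0.34 m up and touching nothing at hand-in.

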